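Shut the test box and lock its quarter-turn stud

ROBOT

A 6-joint arm with a two-finger parallel gripper is mounted at the origin on the work surface. World frame = base frame: x ahead of the robot, y to its left, z up, the work surface at z = 0. Lengths are in m, angles in rad, forces in N, time in s.
With the tool pointing down it reaches from about 0.35 to 1 m from the base axis. Payload 7.1 kg.
Tool frame: the origin (TCP) lies at the very end of the fingers, on their centre line; the grasp point (between the pads) lies 19 mm behind it (manip.pinch_z is the distance from the TCP to the grasp point, in m); z points along the fingers, y is the line along which they close (so a half turn about z gives the same grasp; the last joint's range is limited). The gripper opens to 85 mm and grips with 20 to 120 N. Pads are 22 mm wide; open, the fingers measure 114 mm over their backs; the gripper's body (76 mm by 85 mm) begins 54 mm behind the grasp point. The pads swing forward as they close: fully open they stand 13 mm farther back than shut.
Start: joints at [1.087, 0.423, 1.63, -0, 1.089, -0.019], TCP at [0.28, 0.559, 0.231] pointing down, gripper open.
Joint ranges: [-3, 3], [-0.9, 2.11], [0.09, 2.58], [-1.31, 4.45], [0.11, 2.69], [-2.54, 2.54]. Speed limits (rad/s): [2.39, 2.39, 3.01, 3.14, 3.14, 3.14].

INTERFACE

Orientations are given as a rotation vector (axis times angle).
In Python, from rig import manip gives the robot as it stands. Calls block until the motion is done:
- manip.move_to(position, orientation): joint-space move of the TCP to a pose.
- manip.servo_line(position, orientation=None, rate=0.15): straight line of the TCP; orientation=None keeps the orientation; rate is the mean speed in m/s.
- manip.set_joints(angles): joint-space move.
- manip.command_gripper(opening, f_grip=None): finger opening in m; f_grip is the grip in N (None keeps the last); returns when the fingers have stopped.
- manip.hold(seconds).
- manip.solve_ik(position, orientation): joint angles nearest the present ones, or None.
- manip.camera(name): name is "scene" or "top"; returns a dict with "image" (420x560x3 uint8, red, green, blue), "fx", "fy", "cx", "cy" (pixels), "cam_to_world" (4x4, takes a point from camera to world coordinates). Camera axes: x right, y down, z forward; pixel columns grow to the right and rows downward; lengths in m; the calibration is good to about 2 mm. A picture is of the moment at which its call begins. There is no depth.
A pose or a line that the arm cannot do raises manip.IKError and nothing moves.
- manip.sign_off(): hands the job in; it is judged then, once.
Trained networks look in the newest picture that a camera, given by its name, has taken for a name from the list of things; names that differ only in an ending like _2 or _b are one class to them, and where a whole thing is asked for, a point or a joint stands for the part that bears it (a point fixed in the world has none). Each returns a list of dicts, best first, with "p" (0 to 1); they miss things now and then, are a little off and sometimes report something else, mostly with a low value. They report only what shows in the picture. A call takes as long as a camera call.
- manip.search_frame(camera, thing): "rect" ([left, top, right, bottom] in pixels, round what is visible of it).
- manip.regions_of(camera, thing): "pixels" (420x560 bool, what is visible of it) and "rect" ([left, top, right, bottom] in pixels, round what is visible of it).
Readings, each from a call of its own:
- manip.read_time(): time.
- manip.read_joint_positions(): joint angles.
- manip.read_joint_vel(): joint speeds.
- manip.read_tau(): joint torques, N m.
- manip.read_position(): TCP position.
- manip.read_ee_rot(): TCP orientation.
- manip.read_contact_force(): force on the tool from outside, world axes, zero at the start.
- manip.read_torque(): the same for the moment, N m.
- manip.read_width(): finger opening in m.
- manip.read_grip_force(): force on a finger pad.
Only numpy, scipy, OpenCV 4.12 (cv2) and the standard library are available. Lean on these libraries where they do the work, as an engineer would, in place of code of your own. Each camera call takes 0.05 s, during which the arm holds its last target. There are 200 camera calls.

TASK

Swing the hinged cover of the test box fully down over the gold case, then lock it with its spring-loaded winged stud: push the stud in, feeling for the angle at which it drops deep into its slot, turn it a quarter turn clockwise (seen from above) until it stops and clicks into its detent, and let go, so that it stays held down. Leave the spare case, the cup and the screwdriver where they are.

Things in the scene. Friction and masses are not known exactly. Their poses are not given: they have to be found in the camera images.
- test_box: Grey open-topped metal box fixed to the bench, 250 (x) x 240 (y) x 90 mm high, a gold case inside. Origin: centre of its underside, on the bench; -x is its front, z up. The cover's hinge line runs along y at x +125, z 90 mm in this frame.
- cover (a joint): Cover angle: 0 = shut, level, its top 98 mm above the bench; grows as its front edge swings up. At angle a the underside point d from the hinge line is at box x = 125 - d cos a, z = 90 + d sin a (mm). Stiff hinge: stays where left, a few newtons at the front edge push it down.
- cover_edge (a point): Middle of the top of the cover's front edge, 250 mm from the hinge line; x, y along the cover, z out of its top. The cover is a flat aluminium plate 245 mm deep (from 5 to 250 mm off the hinge line), 236 mm wide, 8 mm thick; a bar 12 mm wide, 6 mm high lies along the front of its top. Only the stud stands on it.
- stud_grip (a point): On the steel stud's axis, 5 mm below its top. Upright wing 36 mm long (this y), 10 mm thick (this x), 26 mm high, on a round flange 48 mm wide whose top is 21 mm below this point; z runs out of the cover. The stud sits in the cover's centre line, 195 mm from the hinge line. Cover shut and stud fully out, this point is 141 mm above the bench. It turns freely when out.
- plunger (a joint): How far the stud is pushed in (m): 0 = out (spring: 3 N to start, 9.5 N at the end), 0.0155 = fully in. Cover shut and wing off the slot's angle, it lands hard at 0.003. In the slot it goes in to 0.0155 but springs out if let go. Pushed beyond 0.0145 there it turns clockwise; let go part-way it is caught at 0.014; at the quarter turn's stop it springs to 0.0115: locked.
- slot (a point): Middle of the top face, 74 mm above the bench, of the slotted receptacle in the box, under the stud when the cover is shut. The stud's crossbar (36 mm long, parallel to the wing) enters its slot. The slot's own angle is not told by this frame (which has the box's axes): it lies within 0.6 rad of the box's y axis, with about 0.15 rad of play either side.
- spare_case: Loose gold plastic case, 90 x 140 x 28 mm, lying beside the box; origin under its centre. Leave alone.
- cup: Black plastic cup, 72 mm across, 85 mm high, standing on the bench; origin under its centre. Leave alone.
- screwdriver: Screwdriver lying on the bench near the box. Leave alone.

How it is judged:
By the outcome, as a careful person would: the job done as asked, in the order asked, and still so for the second after the job is handed in, with the robot touching nothing.
It also fails if it takes over 67 s, if anything falls off the work surface, if the arm or the gripper's body presses on something with over 40 N, if the wrist force passes 120 N, or if a joint passes its speed limit or range.

## Working session

There is one attempt and no reset: what is moved stays moved. The work goes in short steps, each a Python script; the robot and the scene stay as the last script left them, time stands still between calls to the robot, and variables do not carry over. Pictures are saved under pics/ and viewed, at most 10 in all, crops included, and the job is handed in when it is done.

```bash
mkdir -p pics; ls; cat > h.py <<'E'
import numpy as np, cv2
from rig import manip
def snap(n,f):
    c=manip.camera(n); cv2.imwrite(f'pics/{f}.png',c['image'][:,:,::-1]); return c
def proj(c,P):
    M=np.linalg.inv(c['cam_to_world']); p=np.atleast_2d(P)@M[:3,:3].T+M[:3,3]
    return np.c_[c['fx']*p[:,0]/p[:,2]+c['cx'],c['fy']*p[:,1]/p[:,2]+c['cy']]
def ray(c,u,v):
    M=np.array(c['cam_to_world']); d=M[:3,:3]@np.array([(u-c['cx'])/c['fx'],(v-c['cy'])/c['fy'],1]); return M[:3,3],d/np.linalg.norm(d)
def onz(c,u,v,z):
    o,d=ray(c,u,v); return o+d*(z-o[2])/d[2]
def tri(rs):
    A=sum(np.eye(3)-np.outer(d,d) for o,d in rs); b=sum((np.eye(3)-np.outer(d,d))@o for o,d in rs); return np.linalg.solve(A,b)
E
python3 - <<'E'
from h import *
np.set_printoptions(precision=3,suppress=True)
for n in('scene','top'):
    c=snap(n,n+'0'); print(n,c['fx'],c['cx'],c['cy'],np.array(c['cam_to_world']))
    for t in('test_box','cover','cover_edge','stud_grip','plunger','slot','spare_case','cup','screwdriver'):
        try: print(t,[(np.round(r['rect']).tolist(),round(r['p'],2)) for r in manip.search_frame(n,t)[:3]])
        except Exception as e: print(t,repr(e))
print(manip.read_time(),manip.pinch_z, manip.read_ee_rot())
E
```

```text
pics
rig.py
scene 516.8211622446106 277.6977682655931 216.39107767531053 [[ 1.    -0.023  0.004  0.55 ]
 [-0.023 -0.917  0.399 -0.39 ]
 [-0.006 -0.399 -0.917  1.097]
 [ 0.     0.     0.     1.   ]]
test_box [([223.0, 176.0, 361.0, 350.0], 0.58)]
cover [([266.0, 176.0, 360.0, 339.0], 0.65), ([275.0, 157.0, 319.0, 194.0], 0.58)]
cover_edge [([269.0, 177.0, 354.0, 336.0], 0.72), ([170.0, 373.0, 248.0, 387.0], 0.18)]
stud_grip [([302.0, 234.0, 326.0, 261.0], 0.76), ([223.0, 178.0, 362.0, 351.0], 0.59)]
plunger [([219.0, 177.0, 361.0, 352.0], 0.66), ([298.0, 230.0, 327.0, 262.0], 0.59)]
slot [([221.0, 176.0, 358.0, 351.0], 0.83)]
spare_case [([277.0, 156.0, 318.0, 195.0], 0.77)]
cup [([263.0, 355.0, 305.0, 395.0], 0.64), ([276.0, 158.0, 319.0, 194.0], 0.56)]
screwdriver [([168.0, 374.0, 251.0, 387.0], 0.79), ([299.0, 232.0, 327.0, 260.0], 0.62)]
top 388.38658008942514 279.7958012026007 209.57813767086773 [[-0.012 -0.995  0.096  0.469]
 [-1.     0.011 -0.013  0.062]
 [ 0.011 -0.096 -0.995  1.054]
 [ 0.     0.     0.     1.   ]]
test_box [([276.0, 147.0, 402.0, 260.0], 0.8)]
cover [([286.0, 145.0, 403.0, 212.0], 0.75)]
cover_edge [([288.0, 149.0, 404.0, 214.0], 0.73)]
stud_grip [([338.0, 168.0, 357.0, 186.0], 0.7)]
plunger [([336.0, 170.0, 358.0, 188.0], 0.89)]
slot [([275.0, 145.0, 400.0, 261.0], 0.73)]
spare_case [([217.0, 176.0, 271.0, 219.0], 0.82)]
cup [([387.0, 196.0, 424.0, 224.0], 0.95), ([285.0, 146.0, 404.0, 215.0], 0.61)]
screwdriver [([396.0, 241.0, 406.0, 302.0], 0.63)]
1.0 0.0187 [-0.724 -3.057 -0.   ]
```

```bash
python3 -c "
import cv2
a=cv2.imread('pics/scene0.png')[150:400,150:400];b=cv2.imread('pics/top0.png')[130:310,205:435]
a=cv2.resize(a,(600,600),interpolation=3);b=cv2.resize(b,(760,595),interpolation=3)
cv2.imwrite('pics/sa.png',a);cv2.imwrite('pics/ta.png',b)"
```

```text
(no output)
```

View pics/sa.png

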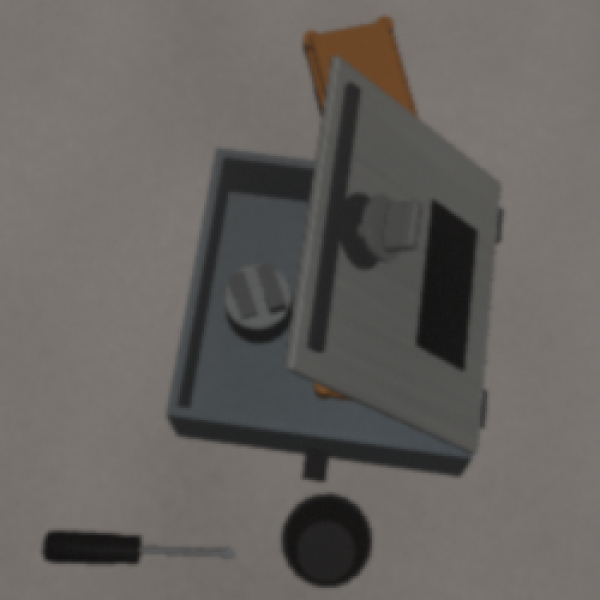

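View pics/ta.png

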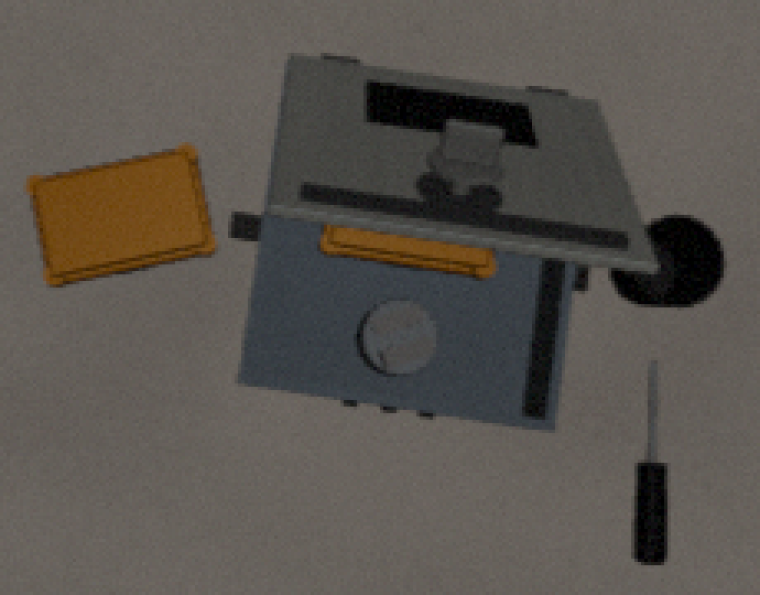

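The scene crop (2.4×, offset 150,150) shows the box front to the left, its rim corners at crop (218,150) and (168,415), the cover half open with the stud at (400,222), and the receptacle at (258,297). The top crop (3.304×, offset 205,130) has the rim front corners at (240,384) and (555,430), and the cover front corners at (268,210) and (658,268). I'll fit the box pose and cover angle to these points.

```bash
cat > fit.py <<'E'
from h import *
from scipy.optimize import least_squares
np.set_printoptions(precision=4,suppress=True)
S=lambda u,v:(u/2.4+150,v/2.4+150); T=lambda u,v:(u/3.304+205,v/3.304+130)
cs,ct=manip.camera('scene'),manip.camera('top')
B=lambda x,y,z:lambda a:(x,y,z)
C=lambda d,y,n=0:lambda a:(.125-d*np.cos(a)+n*np.sin(a),y,.09+d*np.sin(a)+n*np.cos(a))
obs=[(cs,S(218,150),B(-.125,.12,.09)),(cs,S(168,415),B(-.125,-.12,.09)),(cs,S(468,457),B(.125,-.12,.09)),
(cs,S(337,57),C(.25,.118)),(cs,S(291,367),C(.25,-.118)),(cs,S(258,292),B(-.07,0,.074)),
(ct,T(240,384),B(-.125,.12,.09)),(ct,T(555,430),B(-.125,-.12,.09)),(ct,T(268,210),C(.25,.118)),(ct,T(658,268),C(.25,-.118)),(ct,T(399,336),B(-.07,0,.074)),
(cs,S(404,200),C(.195,0,.051)),(ct,T(475,122),C(.195,0,.056))]
def W(p,P):
    c,s=np.cos(p[2]),np.sin(p[2]); return np.array([p[0]+c*P[0]-s*P[1],p[1]+s*P[0]+c*P[1],P[2]])
def res(p): return np.concatenate([proj(c,W(p,f(p[3])))[0]-o for c,o,f in obs])
r=least_squares(res,[.53,-.1,-.1,.9],loss='soft_l1')
if __name__=='__main__':
    print(r.x); print(res(r.x).reshape(-1,2))
    for n,i,j in(('slot',5,10),('front+y',0,6),('front-y',1,7),('cov+y',3,8),('cov-y',4,9),('studtop~',11,12)):
        print(n,tri([ray(cs,*obs[i][1]),ray(ct,*obs[j][1])]),W(r.x,obs[i][2](r.x[3])))
    np.save('fit.npy',r.x)
E
python3 fit.py
```

```text
[ 0.5765 -0.0786 -0.1581  0.9443]
[[-1.8489 -0.5785]
 [-1.2772  0.4925]
 [ 1.788   0.413 ]
 [-2.2011 -0.4518]
 [-2.0114  1.2616]
 [-1.2173 -0.6903]
 [-1.1621 -0.6315]
 [-0.3276 -0.3602]
 [-0.6924 -0.1451]
 [-0.5336 -0.2993]
 [ 0.9107 -0.791 ]
 [ 4.1283 10.4457]
 [-0.3408 -1.8092]]
slot [ 0.5076 -0.0662  0.0638] [ 0.5074 -0.0675  0.074 ]
front+y [0.4732 0.0572 0.091 ] [0.4719 0.0596 0.09  ]
front-y [ 0.4351 -0.1772  0.0924] [ 0.4341 -0.1774  0.09  ]
cov+y [0.5756 0.0403 0.2916] [0.5738 0.0414 0.2925]
cov-y [ 0.5378 -0.1911  0.2964] [ 0.5366 -0.1917  0.2925]
studtop~ [ 0.6199 -0.0817  0.3143] [ 0.6278 -0.0868  0.2779]
```

The fit agrees to within a few mm: rim height 0.091, cover front 0.292, slot under the stud. The scene stud-top pick was simply the wrong spot. Next I'll close the cover with shut fingers, pushing at d=215 mm and 60 mm to the side of the stud.

```bash
cat >> h.py <<'E'
from scipy.spatial.transform import Rotation as Ro
def ori(psi): return (Ro.from_euler('z',psi)*Ro.from_euler('x',np.pi)).as_rotvec()
def W(p,P):
    c,s=np.cos(p[2]),np.sin(p[2]); return np.array([p[0]+c*P[0]-s*P[1],p[1]+s*P[0]+c*P[1],P[2]])
def cov(p,a,d,y,n=0): return W(p,(.125-d*np.cos(a)+n*np.sin(a),y,.09+d*np.sin(a)+n*np.cos(a)))
E
python3 - <<'E'
from h import *
np.set_printoptions(precision=3,suppress=True)
p=np.load('fit.npy'); o=ori(p[2]+np.pi/2)
start=cov(p,1.1,.215,.06,.025); hi=start.copy(); hi[2]=.40
way=[cov(p,a,.215,.06,.008) for a in np.linspace(1.0,0,7)]
for w in[hi,start]+way: print(w,manip.solve_ik(w,o))
manip.command_gripper(0.0,60)
manip.move_to(hi,o); manip.servo_line(start,o,.2)
for w in way:
    manip.servo_line(w,o,.12); print(manip.read_contact_force(),manip.read_position())
e=way[-1].copy(); e[2]-=.002; manip.servo_line(e,o,.03); print('end',manip.read_contact_force(),manip.read_position())
e[2]=.25; manip.servo_line(e,o,.3)
e=W(p,(-.1,.30,.3)); manip.move_to(e,o)
print(manip.read_time(),manip.read_contact_force())
for n in('scene','top'):
    c=snap(n,n+'1')
    for t in('stud_grip','cover'): print(n,t,[(np.round(r['rect']).tolist(),round(r['p'],2)) for r in manip.search_frame(n,t)[:2]])
    q=proj(c,W(p,(-.07,0,.141)))[0]; print(q)
    x,y=int(q[0]),int(q[1]); im=c['image'][max(0,y-90):y+90,x-90:x+90,::-1]; im=cv2.resize(cv2.convertScaleAbs(im,alpha=1.6),(590,590),interpolation=3)
    cv2.imwrite(f'pics/{n}1c.png',im); print(x-90,max(0,y-90))
E
```

```text
[ 0.635 -0.027  0.4  ] [-0.061  0.302  1.418  0.     1.421  0.097]
[ 0.635 -0.027  0.293] [-0.061  0.379  1.548  0.     1.215  0.097]
[ 0.601 -0.022  0.275] [-0.056  0.343  1.643  0.     1.156  0.102]
[ 0.572 -0.017  0.255] [-0.051  0.32   1.727  0.     1.094  0.107]
[ 0.547 -0.013  0.229] [-0.046  0.313  1.804  0.     1.025  0.112]
[ 0.527 -0.01   0.2  ] [-0.041  0.321  1.871  0.     0.949  0.117]
[ 0.511 -0.007  0.168] [-0.038  0.348  1.927  0.     0.867  0.12 ]
[ 0.501 -0.006  0.134] [-0.035  0.39   1.969  0.     0.782  0.123]
[ 0.497 -0.005  0.098] [-0.034  0.448  1.994  0.     0.7    0.124]
[0.721 0.172 0.543] [ 0.602 -0.022  0.277]
[-0.609  0.778  0.377] [ 0.573 -0.017  0.255]
[0.444 0.288 0.183] [ 0.548 -0.013  0.23 ]
[-0.051 -0.048  0.922] [ 0.528 -0.01   0.2  ]
[ 0.656 -0.65   0.452] [ 0.512 -0.007  0.168]
[-0.326 -0.712 -0.315] [ 0.502 -0.006  0.134]
[ 0.524  0.558 -0.113] [ 0.498 -0.005  0.099]
end [-4.647  0.367 18.364] [ 0.498 -0.005  0.098]
10.1083 [-0.322 -0.13   0.068]
scene stud_grip [([240.0, 251.0, 268.0, 278.0], 0.6)]
scene cover [([218.0, 211.0, 357.0, 339.0], 0.65)]
[254.78  260.582]
164 170
top stud_grip [([320.0, 224.0, 338.0, 241.0], 0.76)]
top cover [([279.0, 148.0, 385.0, 258.0], 0.75)]
[330.42  229.736]
240 139
```

View pics/scene1c.png

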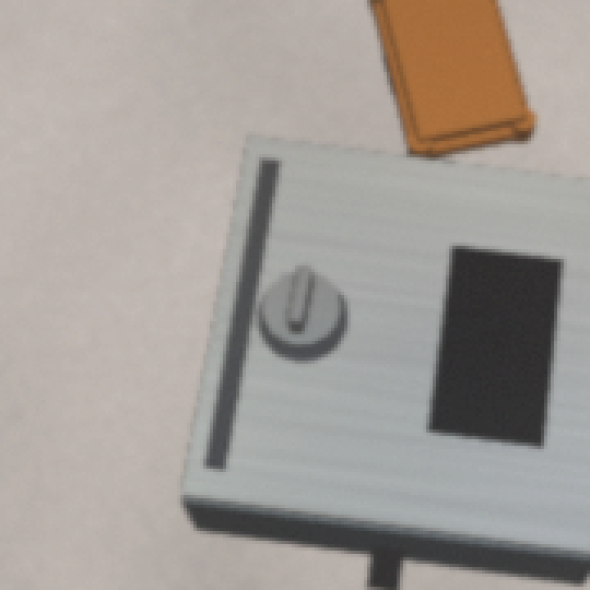

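View pics/top1c.png

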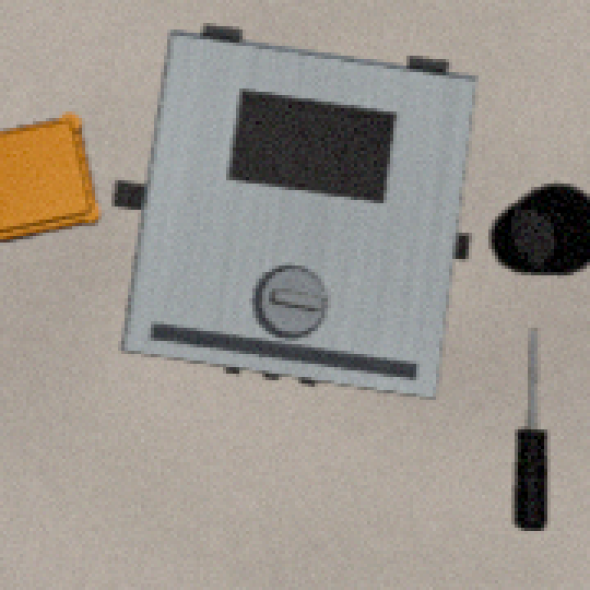

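The cover is shut and flush. In the scene crop the wing top runs from (306,268) to (295,328), and in the top crop from (272,293) to (326,300). The stud flange is at (303,313) in scene and (290,300) in top. I'll refit from the shut cover's corners and the flange, then triangulate the wing.

```bash
cat > fit2.py <<'E'
from h import *
from scipy.optimize import least_squares
np.set_printoptions(precision=4,suppress=True)
k=180/590; cs,ct=manip.camera('scene'),manip.camera('top')
S=lambda u,v:(u*k+164,v*k+170); T=lambda u,v:(u*k+240,v*k+139)
obs=[(ct,T(122,350),(-.125,.118,.098)),(ct,T(436,397),(-.125,-.118,.098)),(ct,T(476,77),(.12,-.118,.098)),(ct,T(170,32),(.12,.118,.098)),
(cs,S(247,136),(-.125,.118,.098)),(cs,S(183,497),(-.125,-.118,.098)),(ct,T(290,300),(-.07,0,.12)),(cs,S(303,311),(-.07,0,.12))]
res=lambda p:np.concatenate([proj(c,W(p,P))[0]-o for c,o,P in obs])
r=least_squares(res,np.load('fit.npy')[:3],loss='soft_l1'); print(r.x,res(r.x).reshape(-1,2).round(1).tolist()); np.save('fit2.npy',r.x)
print('stud model',W(r.x,(-.07,0,.141)))
a=[S(306,268),S(295,328)]; b=[T(272,293),T(326,300)]
for n,u,v in(('+y end',a[0],b[0]),('-y end',a[1],b[1]),('mid',np.mean(a,0),np.mean(b,0)),('flange',S(303,311),T(290,300))): print(n,tri([ray(cs,*u),ray(ct,*v)]),onz(cs,*u,.146),onz(ct,*v,.146))
E
python3 fit2.py
```

```text
[ 0.5772 -0.0792 -0.16  ] [[0.3, -0.5], [-0.2, -0.6], [-0.3, -0.3], [0.0, -0.4], [-0.4, -0.1], [-1.1, 0.1], [0.9, -0.7], [-0.8, -0.7]]
stud model [ 0.5081 -0.0681  0.141 ]
+y end [ 0.5116 -0.0499  0.1416] [ 0.5127 -0.0513  0.146 ] [ 0.5105 -0.0495  0.146 ]
-y end [ 0.5055 -0.0881  0.1449] [ 0.506  -0.0883  0.146 ] [ 0.5051 -0.088   0.146 ]
mid [ 0.5085 -0.069   0.143 ] [ 0.5093 -0.0699  0.146 ] [ 0.5078 -0.0687  0.146 ]
flange [ 0.508  -0.0668  0.1111] [ 0.5107 -0.078   0.146 ] [ 0.5054 -0.0622  0.146 ]
```

```bash
python3 -c "
import cv2
a=cv2.imread('pics/scene0.png')[255:300,235:280];b=cv2.imread('pics/top0.png')[215:250,305:345]
f=lambda i:cv2.resize(cv2.convertScaleAbs(i,alpha=1.8),(400,int(400*i.shape[0]/i.shape[1])),interpolation=3)
a,b=f(a),f(b);b=cv2.copyMakeBorder(b,0,400-b.shape[0],0,0,0)
cv2.imwrite('pics/sl.png',cv2.hconcat([a,b]))"
```

```text
(no output)
```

View pics/sl.png

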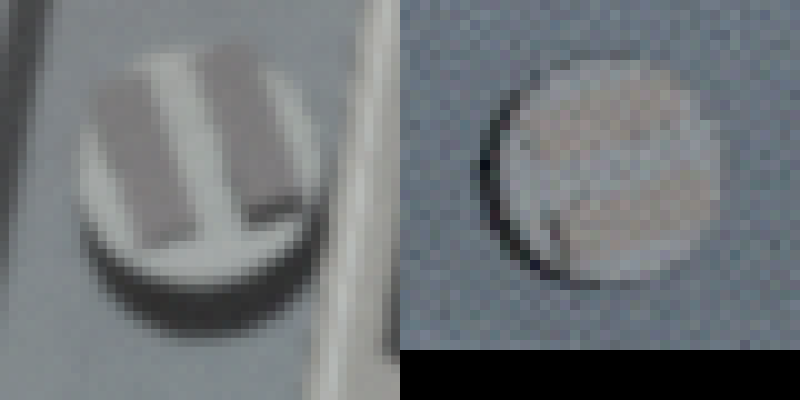

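The slot is the pale gap between two plates, running about +0.27 rad from world y (scene +0.29, top +0.25). That is +0.43 from the box's y, within the 0.6 limit. I'll grip the wing, turn it there, and feel down.

```bash
python3 - <<'E'
from h import *
np.set_printoptions(precision=3,suppress=True)
x,y=.5082,-.0685; H=np.pi/2
P=lambda z:np.array([x,y,z])
def rd(t): print(t,'F',manip.read_contact_force(),'M',manip.read_torque(),'z',manip.read_position(),'w',round(manip.read_width(),4),'t',round(manip.read_time(),2))
print(manip.solve_ik(P(.12),ori(H+.27)),manip.solve_ik(P(.12),ori(.2)))
manip.command_gripper(.045,60)
manip.move_to(P(.20),ori(H-.158)); manip.servo_line(P(.1245),None,.1); rd('down')
manip.command_gripper(0,60); rd('grip')
manip.move_to(P(.1245),ori(H+.27)); rd('turned')
for d in(.0025,.004,.005):
    manip.servo_line(P(.1245-d),None,.02); rd(d)
E
```

```text
[-0.157  0.427  1.951 -0.     0.764 -0.427] [-0.157  0.427  1.951  0.     0.764  1.214]
down F [-0.164 -0.153  0.196] M [ 0.009 -0.02  -0.041] z [ 0.509 -0.068  0.125] w 0.0451 t 13.12
grip F [-2.154 -0.743  2.838] M [-0.027  0.288 -0.007] z [ 0.508 -0.069  0.125] w 0.0088 t 13.53
turned F [0.202 0.175 2.564] M [ 0.085 -0.078 -0.024] z [ 0.509 -0.069  0.125] w 0.0085 t 14.03
0.0025 F [1.022 0.337 3.549] M [ 0.146 -0.219  0.01 ] z [ 0.509 -0.069  0.122] w 0.0088 t 14.3
0.004 F [1.886 0.895 4.186] M [ 0.185 -0.404  0.019] z [ 0.509 -0.069  0.121] w 0.0089 t 14.55
0.005 F [2.775 1.221 4.182] M [ 0.184 -0.506  0.005] z [ 0.509 -0.069  0.12 ] w 0.0084 t 14.8
```

It isn't landing hard at 3 mm; the force follows the spring, so it is in the slot. I'll continue to full depth.

```bash
python3 - <<'E'
from h import *
np.set_printoptions(precision=3,suppress=True)
x,y=.5082,-.0685; P=lambda z:np.array([x,y,z])
def rd(t): print(t,'F',manip.read_contact_force(),'M',manip.read_torque(),'z',manip.read_position(),'w',round(manip.read_width(),4),'t',round(manip.read_time(),2))
for d in(.008,.011,.0135,.015,.016,.017):
    manip.servo_line(P(.1245-d),None,.03); rd(d)
    if manip.read_contact_force()[2]>16: break
E
```

```text
0.008 F [ 3.277 -0.158  5.086] M [ 0.192 -0.46  -0.023] z [ 0.509 -0.069  0.117] w 0.0085 t 15.05
0.011 F [2.234 0.757 7.599] M [ 0.217 -0.493 -0.026] z [ 0.509 -0.069  0.114] w 0.0083 t 15.3
0.0135 F [1.543 1.916 8.443] M [ 0.182 -0.397 -0.036] z [ 0.509 -0.069  0.111] w 0.0087 t 15.55
0.015 F [0.996 0.117 8.636] M [ 0.251 -0.386 -0.016] z [ 0.509 -0.069  0.11 ] w 0.0085 t 15.8
0.016 F [ 0.102  1.785 16.061] M [0.277 0.033 0.011] z [ 0.509 -0.069  0.11 ] w 0.0087 t 16.05
```

It bottomed at about 15.5 mm. Next is the clockwise turn, watching the torque for the stop.

```bash
python3 - <<'E'
from h import *
np.set_printoptions(precision=3,suppress=True)
x,y=.5082,-.0685; p=np.array([x,y,.1245-.0162])
manip.command_gripper(0,90)
for a in np.r_[np.arange(.15,1.45,.15),np.arange(1.4,1.85,.04)]:
    manip.move_to(p,ori(np.pi/2+.27-a))
    F,M=manip.read_contact_force(),manip.read_torque(); print(round(a,2),F,M,manip.read_position(),round(manip.read_width(),4),round(manip.read_time(),2))
    if abs(M[2])>.6 : break
E
```

```text
0.15 [-2.431  1.079 19.317] [ 0.204  0.297 -0.078] [ 0.509 -0.069  0.11 ] 0.0084 16.53
0.3 [-2.254  0.039 19.641] [ 0.189  0.512 -0.063] [ 0.508 -0.069  0.11 ] 0.0077 16.8
0.45 [-3.871  0.987 20.803] [ 0.15   0.594 -0.   ] [ 0.508 -0.069  0.11 ] 0.008 17.07
0.6 [-5.064  0.79  20.386] [ 0.183  0.758 -0.019] [ 0.508 -0.069  0.11 ] 0.0075 17.33
0.75 [-4.626  0.787 22.087] [ 0.226  0.878 -0.044] [ 0.508 -0.068  0.11 ] 0.0081 17.6
0.9 [-5.512  1.535 23.547] [ 0.302  0.973 -0.033] [ 0.507 -0.068  0.11 ] 0.008 17.87
1.05 [-6.632  2.576 23.87 ] [0.503 1.075 0.021] [ 0.507 -0.068  0.11 ] 0.0077 18.13
1.2 [-7.137  2.962 23.728] [ 0.584  1.107 -0.011] [ 0.507 -0.068  0.11 ] 0.008 18.4
1.35 [-6.429  3.659 24.504] [ 0.788  1.158 -0.04 ] [ 0.507 -0.068  0.11 ] 0.0078 18.67
1.4 [-8.157  5.002 24.939] [0.808 1.209 0.026] [ 0.507 -0.068  0.11 ] 0.0079 18.92
1.44 [-7.264  4.931 24.905] [1.014 1.248 0.008] [ 0.507 -0.068  0.11 ] 0.0079 19.17
1.48 [-7.579  4.594 24.725] [ 0.963  1.296 -0.02 ] [ 0.507 -0.068  0.11 ] 0.0078 19.42
1.52 [-7.474  5.933 25.084] [ 1.033  1.276 -0.01 ] [ 0.507 -0.068  0.11 ] 0.008 19.67
1.56 [-7.157  6.939 25.55 ] [ 1.099  1.243 -0.008] [ 0.507 -0.068  0.11 ] 0.008 19.92
1.6 [-8.182  7.425 26.032] [1.195 1.273 0.004] [ 0.507 -0.068  0.11 ] 0.0083 20.17
1.64 [-7.884  5.881 25.239] [ 1.202  1.288 -0.032] [ 0.507 -0.068  0.11 ] 0.0077 20.42
1.68 [-7.302  6.914 25.872] [ 1.351  1.236 -0.028] [ 0.507 -0.067  0.11 ] 0.0084 20.67
1.72 [-7.304  7.492 25.861] [1.376 1.252 0.012] [ 0.507 -0.067  0.11 ] 0.0081 20.92
1.76 [-6.884  7.627 25.052] [1.412 1.314 0.291] [ 0.507 -0.067  0.11 ] 0.008 21.17
1.8 [-7.161  9.014 26.238] [1.441 1.312 0.793] [ 0.507 -0.067  0.11 ] 0.0079 21.42
```

The stop is felt at about 1.75 rad (torque rises). I'll ease up to the detent depth, check it holds, then let go and look.

```bash
python3 - <<'E'
from h import *
np.set_printoptions(precision=3,suppress=True)
x,y=.5073,-.0675
o=ori(np.pi/2+.27-1.79)
for z in(.0145,.0125,.0115,.0105):
    manip.servo_line(np.array([x,y,.1245-z]),o,.03); print(z,manip.read_contact_force(),manip.read_torque(),manip.read_position())
manip.command_gripper(.05); print(manip.read_contact_force())
manip.servo_line(np.array([x,y,.22]),None,.15)
manip.move_to(np.array([.4,.25,.3]),ori(np.pi/2))
print(manip.read_time())
ims=[]
for n in('scene','top'):
    c=snap(n,n+'2'); q=proj(c,np.array([.5082,-.0685,.13]))[0].astype(int); im=c['image'][q[1]-35:q[1]+35,q[0]-35:q[0]+35,::-1]
    ims.append(cv2.resize(im,(400,400),interpolation=3)); print(q)
cv2.imwrite('pics/end.png',cv2.hconcat(ims))
E
```

```text
0.0145 [-1.9    3.382  8.709] [0.713 0.223 0.496] [ 0.506 -0.067  0.11 ]
0.0125 [-1.163  4.061  6.176] [0.831 0.206 0.575] [ 0.506 -0.067  0.112]
0.0115 [-4.068  5.107  9.146] [0.856 0.439 0.51 ] [ 0.506 -0.067  0.113]
0.0105 [-1.073  5.402 -2.646] [0.908 0.071 0.551] [ 0.506 -0.067  0.113]
[-0.586  0.228  0.224]
25.05
[255 262]
[330 229]
```

View pics/end.png

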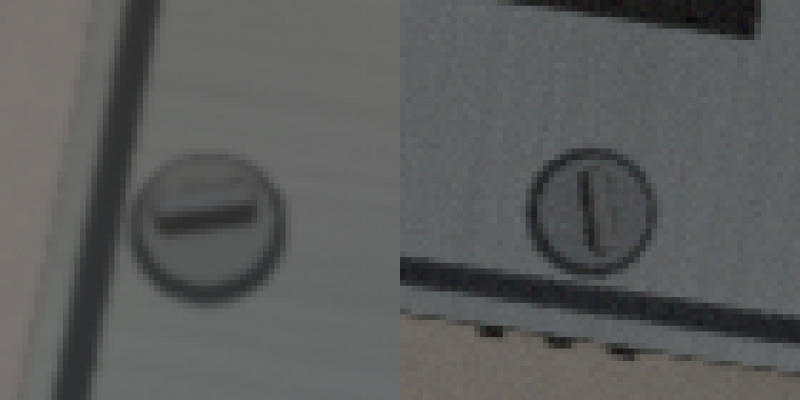

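View pics/scene2.png

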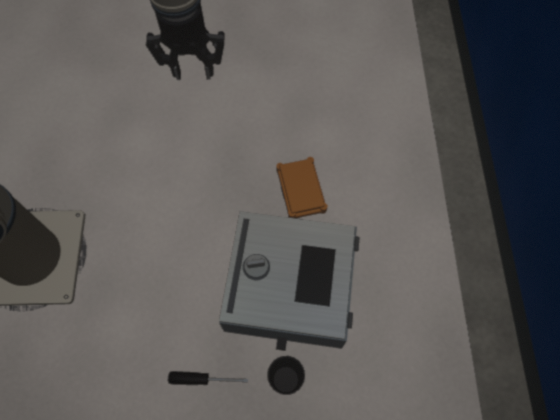

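The pictures show the cover shut and the stud a quarter turn round (wing from about (155,225) to (255,212) in the scene half). The spare case, cup and screwdriver have not moved, and the arm is clear. On easing up, the spring force became a slight pull right at 11.5 mm depth, which fits the locked depth rather than the part-way catch at 14 mm.

```bash
python3 -c "
from rig import manip
print(manip.sign_off())"
```

```text
the job is handed in; nothing more can be done
None
```

The cover is shut over the gold case and the stud is turned clockwise to its stop; the force felt on letting go indicates it locked at 11.5 mm. I left the spare case, cup and screwdriver alone and handed the job in at about 25 s; no verdict came back.

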